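# Pack the sample case for the courier

### The job

Pack the grey sample case for the courier: take out the two red-lidded jars, which are too tall for it, and stand them upright on the narrow raised shelf; lay every capped tube that is on the bench flat in the case, so that nothing stands above the rim. Only then, with all of that done, close the lid fully, and leave the other things on the bench where they are.

Things in the scene. Friction and masses are not known exactly. Their poses are not given: they have to be found in the camera images.
- case_floor (a point): Centre of the inner floor of the grey case, which is fixed to the bench: an open box 132 (x) x 272 (y) x 45 mm outside, walls and floor 5 mm, so inside 122 x 262 mm and 40 mm deep; this point is 5 mm above the bench. Its x axis points from the case's front (with two black latch plates) to its hinged rear rim, y along its length, z up.
- lid_hinge (a point): Middle of the hinge axis of the case's lid, on top of the rear (+x) rim, 46 mm above the bench; axes as case_floor. The lid is a flat grey panel 132 mm long from the hinge, 272 mm wide, 10 mm thick (this point is level with its underside when shut), 0.25 kg.
- lid_tab (a point): Centre of the black tab (18 mm out, 70 mm wide, 8 mm thick) in the middle of the lid's free edge, 140 mm from the hinge axis; moves with the lid.
- case_lid (a joint): Angle of the lid: 0 = shut flat on the rim, about 1.57 = standing upright at the rear rim, at most 1.75. The hinge is stiff: the lid stays where it is left and takes about 0.25 N m (plus its own weight) to swing; it can be pushed on its outer face and pressed down. Behind the case, beyond about x = 0.62 m, a wall shelf hangs less than 0.6 m above the bench: keep the wrist clear of it.
- riser_top (a point): Centre of the top of the narrow aluminium shelf that stands fixed on the bench: top 56 (x) x 200 (y) mm, 80 mm above the bench, no rim; z up. A computer screen stands to its rear right, beyond about x = 0.6, y = -0.47 m.
- jar_1_mid (a point): Centre (half-way up) of a closed sample jar with yellow-brown contents and a red screw lid: 59 mm high, lid 41 mm across and about 13 mm high, body about 36 mm across, 0.03 kg; z = its upright axis. Stands in the case at the start.
- jar_2_mid (a point): Centre (half-way up) of a closed sample jar with dark brown contents and a red screw lid: 59 mm high, lid 41 mm across and about 13 mm high, body about 36 mm across, 0.03 kg; z = its upright axis. Stands in the case at the start.
- tube_1_mid (a point): Centre of a capped white sample tube lying on the bench (red cap): 89 mm long, 16 mm wide, 15 mm high, does not roll, 0.014 kg; its y axis runs along its length. May be absent (None).
- tube_2_mid (a point): Centre of a capped white sample tube lying on the bench (blue cap): 89 mm long, 16 mm wide, 15 mm high, does not roll, 0.014 kg; its y axis runs along its length. May be absent (None).
- tube_3_mid (a point): Centre of a capped white sample tube lying on the bench (green cap): 89 mm long, 16 mm wide, 15 mm high, does not roll, 0.014 kg; its y axis runs along its length. May be absent (None).
- tube_4_mid (a point): Centre of a capped white sample tube lying on the bench (red cap): 89 mm long, 16 mm wide, 15 mm high, does not roll, 0.014 kg; its y axis runs along its length. May be absent (None).
- tube_5_mid (a point): Centre of a capped white sample tube lying on the bench (blue cap): 89 mm long, 16 mm wide, 15 mm high, does not roll, 0.014 kg; its y axis runs along its length. May be absent (None).
- kit: Bystander, not to be disturbed: green carton 102x66x50 mm; origin at the centre of its underside.
- pipettor: Bystander, not to be disturbed: micropipette lying on its side, 233x34x26 mm; origin at the centre of its underside.
- tape: Bystander, not to be disturbed: roll of label tape lying flat, 66 mm across, 19 mm high; origin at the centre of its underside.
- pen: Bystander, not to be disturbed: red marker pen 130 mm long, 14 mm high; origin at the centre of its underside.
- timer: Bystander, not to be disturbed: white lab timer on its wedge foot, 48x70x56 mm; origin at the centre of its underside.

How it is judged:
By the outcome, as a careful person would: the job done as asked, in the order asked, and still so for the second after the job is handed in, with the robot touching nothing.
Of tube_1, tube_2, tube_3, tube_4, tube_5 only 3 to 5 are there at a start; the rules pass over those that are not, and their reading is None.
At some moment in a run one of tube_1, tube_2, tube_3, tube_4, tube_5 may be knocked a few centimetres aside while the robot is not near it.
It also fails if it takes over 210 s, if anything falls off the work surface, if the arm or the gripper's body presses on something with over 40 N, if the wrist force passes 120 N, or if a joint passes its speed limit or range.

### The arm

A 6-joint arm with a two-finger parallel gripper is mounted at the origin on a cart in front of the work surface, level with it; the furniture and walls round the work are solid. World frame = base frame: x ahead of the robot, y to its left, z up, the work surface at z = 0. Lengths are in m, angles in rad, forces in N, time in s.
With the tool pointing down it reaches from about 0.3 to 0.775 m from the base axis. Payload 14.6 kg.
Tool frame: the origin (TCP) lies at the centre of the arm's flange, where the gripper is bolted on; the fingertips stand 199 mm ahead of it and the grasp point (between the pads) lies ctrl.tcp_to_grasp ahead of it (ctrl.tcp_to_grasp is the distance from the TCP to the grasp point, in m); z points along the fingers, y is the line along which they close (so a half turn about z gives the same grasp; the last joint's range is limited). The gripper opens to 94 mm and grips with 3 to 60 N. Pads are 16 mm wide; open, the fingers measure 119 mm over their backs; the gripper's body (75 mm by 177 mm) begins 78 mm behind the grasp point.
Start: joints at [1.091, 0.3, 1.521, -0, 1.321, -0.067], TCP at [0.221, 0.504, 0.405] pointing down, gripper open.
Joint ranges: [-3.03, 3.03], [-0.79, 2.21], [0.23, 2.52], [-1.04, 4.18], [0, 3.07], [-2.55, 2.55]. Speed limits (rad/s): [2.22, 2.22, 2.57, 3.14, 3.14, 3.14].

### API

Orientations are given as [roll, pitch, yaw] about the fixed x, y, z axes, in that order (R = Rz(yaw) Ry(pitch) Rx(roll)).
In Python, from station import ctrl gives the robot as it stands. The module is installed in compiled form; this text tells all that it offers.
- The arm moves only by the shell command python3 -m jog 'ROWS' [OPENING] [FORCE]. ROWS is JSON, a list of rows, each a list of 6 numbers: the shift along the tool's x, y, z in cm, then the turn, a rotation vector about the tool's x, y, z in rad. In form: [[tx, ty, tz, ax, ay, az], ...]. A call has 1 to 8 rows; each row is the pose to reach, as a shift and turn from the pose commanded when the call began, along the tool's axes at that moment; what a row does not reach only later rows make up. A row lasts 1/10 s, in which the tool goes at most 50 mm and 8.59 degrees, less where a joint would pass 70% of its speed; a pose out of reach is approached as far as the arm can. A call with a gripper value outside its range is refused whole. OPENING is the opening in per cent of the stroke, from 0 (shut) to 100 (fully open), set as the call begins (- or left out, the last holds). The fingers move at their own pace and stop on an object; FORCE is the grip in N (left out, the last holds). Time passes only in rows, so rows that repeat a pose let the fingers close. It gives the time, the measured TCP pose, the force, the opening and the grip force at its end, in the units of the state.
- ctrl.get_obs(): the state, without advancing time (a new reading comes with each control period).
- ctrl.camera(name): name is "side" or "top" or "wrist"; returns a dict with "img" (480x640x3 uint8, blue, green, red), "intrinsics" (3x3 intrinsics, pixels), "R" (3x3) and "t" (3): a world point X has camera coordinates R X + t. Camera axes: x right, y down, z forward; pixel columns grow to the right and rows downward; lengths in m; the calibration is good to about 2 mm. A picture is of the moment at which its call begins. There is no depth.
- ctrl.hand_in(): hands the job in; it is judged then, once.
The state is a dict: "time_s": time; "qpos": joint angles; "joint_vel": joint speeds; "tau": joint torques, N m; "ee_pos": TCP position; "eef_rot": TCP orientation; "force": force on the tool from outside, world axes, zero at the start; "moment": the same for the moment, N m; "grip_width": finger opening in m; "grip_force": force on a finger pad.
Only numpy, scipy, OpenCV 4.12 (cv2) and the standard library are available. Lean on these libraries where they do the work, as an engineer would, in place of code of your own. Each camera call takes 0.05 s, during which the arm holds its last target. There are 200 camera calls.

## Working session

There is one attempt and no reset: what is moved stays moved. The work goes in short steps, Python scripts to look and compute and a shell command to move; the robot and the scene stay as the last step left them, time stands still between calls to the robot, and variables do not carry over. Pictures are saved under pics/ and viewed, at most 16 in all, crops included, and the job is handed in when it is done.

```bash
mkdir -p pics; ls; python3 - <<'E'
from station import ctrl
import cv2,numpy as np
o=ctrl.get_obs(); print(o['time_s'],o['ee_pos'],o['eef_rot'],o['grip_width'],ctrl.tcp_to_grasp)
for n in ['top','side']:
    c=ctrl.camera(n); cv2.imwrite(f'pics/{n}0.png',c['img']); np.savez(f'pics/{n}0.npz',**c)
    print(n,c['intrinsics'].round(1).tolist(),(-c['R'].T@c['t']).round(3),c['R'].round(3).tolist())
E
```

```text
pics
0.0 [0.22064918 0.50376004 0.40409496] [-3.14045115e+00 -7.63156710e-05  2.72876150e+00] 0.09391887751928918 0.1804
top [[502.0, 0.0, 320.4], [0.0, 502.0, 241.6], [0.0, 0.0, 1.0]] [ 0.28  -0.01   1.647] [[0.024, -1.0, -0.003], [-0.992, -0.024, -0.126], [0.126, 0.006, -0.992]]
side [[610.9, 0.0, 316.3], [0.0, 610.9, 233.2], [0.0, 0.0, 1.0]] [ 0.538 -2.088  0.96 ] [[0.999, 0.032, 0.018], [0.029, -0.39, -0.92], [-0.022, 0.92, -0.391]]
```

View pics/top0.png

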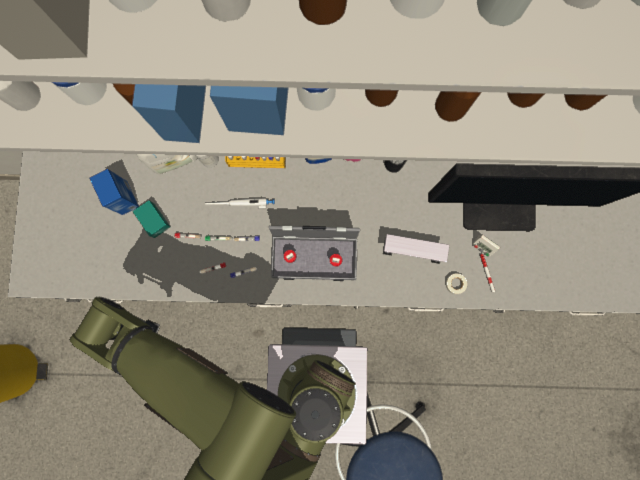

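View pics/side0.png

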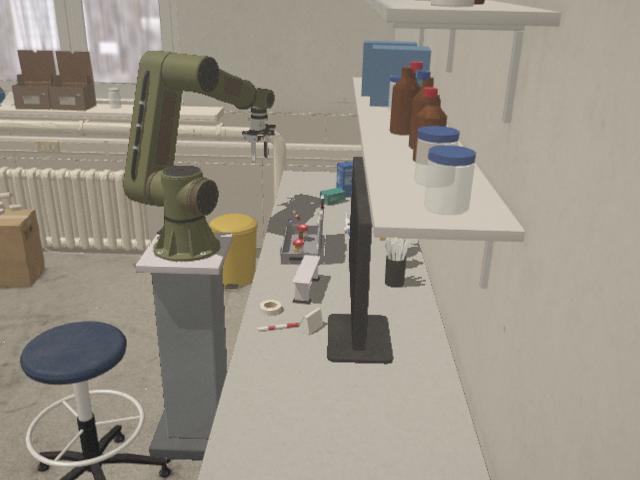

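The top view shows five tubes: three in a row at about (187,236), (217,238), (247,238), and two in the arm's shadow at (213,268) and (243,272). The jars are at (289,256) and (335,260), and the riser is at (416,248). I'll zoom in next.

```bash
cat > h.py <<'E'
from station import ctrl
import cv2,numpy as np
def ray(c,u,v,z):
    K,R,t=c['intrinsics'],c['R'],c['t']
    C=-R.T@t; d=R.T@np.linalg.solve(K,[u,v,1.]); return C+d*(z-C[2])/d[2]
def pix(c,X):
    p=c['intrinsics']@(c['R']@np.asarray(X,float)+c['t']); return p[:2]/p[2]
E
python3 - <<'E'
import numpy as np,cv2
from h import *
c=dict(np.load('pics/top0.npz')); im=c['img']
crop=im[190:310,165:365]; cv2.imwrite('pics/topc.png',cv2.resize(crop,None,fx=4,fy=4,interpolation=cv2.INTER_CUBIC))
for n,u,v,z in [('j1',289.5,256,.06),('j2',335.5,259.5,.06),('case FL',273,278,.045),('case FR',355,279,.045),('caseRL',273,238,.045),('caseRR',355,238,.045),
 ('ris',387,236,.08),('ris',448,245,.08),('ris',446,261,.08),('ris',385,251,.08),('t',187,236,.0075),('t',217,238,.0075),('t',247,238,.0075),('t',213,268,.0075),('t',243,272,.0075)]:
    print(n,ray(c,u,v,z).round(3))
E
```

```text
j1 [0.433 0.096 0.06 ]
j2 [ 0.425 -0.05   0.06 ]
case FL [0.362 0.147 0.045]
case FR [ 0.366 -0.114  0.045]
caseRL [0.491 0.152 0.045]
caseRR [ 0.497 -0.112  0.045]
ris [ 0.501 -0.21   0.08 ]
ris [ 0.478 -0.402  0.08 ]
ris [ 0.427 -0.395  0.08 ]
ris [ 0.454 -0.204  0.08 ]
t [0.496 0.44  0.008]
t [0.492 0.341 0.008]
t [0.494 0.242 0.008]
t [0.392 0.349 0.008]
t [0.382 0.25  0.008]
```

View pics/topc.png

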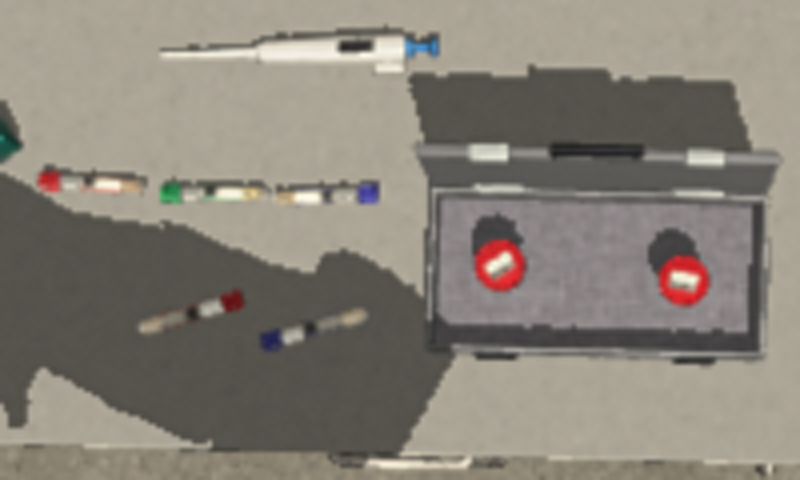

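The zoom gives the tube end points, the case corners and the jar lids. The lid stands upright behind the case. Now I'll measure everything from masks and end points.

```bash
cat >> h.py <<'E'
def plan(x,y,z,yaw):
    "row (cm, rad) from the present pose to grasp point x,y,z with tool down, yaw"
    from scipy.spatial.transform import Rotation as Ro
    o=ctrl.get_obs(); R0=Ro.from_euler('xyz',o['eef_rot']); R1=Ro.from_euler('xyz',[np.pi,0,yaw])
    d=R0.inv().apply(np.array([x,y,z+ctrl.tcp_to_grasp])-o['ee_pos'])*100
    print('t',round(o['time_s'],1),'row',d.round(1).tolist(),(R0.inv()*R1).as_rotvec().round(3).tolist())
E
python3 - <<'E'
import numpy as np,cv2
from h import *
c=dict(np.load('pics/top0.npz')); im=c['img']
P=lambda u,v,z: ray(c,165+u/4-.4,190+v/4-.4,z)
hsv=cv2.cvtColor(im,cv2.COLOR_BGR2HSV)
m=((hsv[...,0]<8)|(hsv[...,0]>172))&(hsv[...,1]>130)&(hsv[...,2]>120)
m=m.astype(np.uint8)*255; m[:,:270]=0;m[:,360:]=0;m[:245]=0;m[275:]=0
for k in cv2.findContours(m,0,2)[0]:
    (u,v),(w,h),a=cv2.minAreaRect(k)
    if w*h>60: print('jar',u,v,w,h,ray(c,u,v,.062).round(3))
m=cv2.inRange(im,(195,195,195),(255,255,255)); m[:, :375]=0; m[:,455:]=0; m[:225]=0; m[275:]=0
m=cv2.morphologyEx(m,cv2.MORPH_OPEN,np.ones((3,3)))
k=max(cv2.findContours(m,0,2)[0],key=cv2.contourArea); b=cv2.boxPoints(cv2.minAreaRect(k))
q=[ray(c,*p,.08)[:2] for p in b]; print('riser',np.round(q,3).tolist(),np.mean(q,0).round(3))
q=np.array([P(*p,.045) for p in [(430,350),(765,357),(768,195),(435,190)]]); print('case',q.round(3).tolist(),q.mean(0))
for n,a,b in [('A',(38,181),(145,184)),('B',(160,192),(267,193)),('C',(272,195),(380,193)),('D',(140,327),(243,298)),('E',(262,341),(366,314))]:
    a,b=P(*a,.008),P(*b,.008); d=b-a; print(n,((a+b)/2).round(3),'len',np.hypot(*d[:2]).round(3),'dir',np.arctan2(d[1],d[0]).round(3))
print('lid top z guess',[P(600,150,z).round(3).tolist() for z in(.18,.19)])
plan(.433,.096,.16,np.pi)
E
```

```text
jar 335.5 259.5 11.0 11.0 [ 0.425 -0.05   0.062]
jar 289.5 256.0 12.0 11.0 [0.433 0.096 0.062]
riser [[0.455, -0.202], [0.506, -0.211], [0.478, -0.404], [0.426, -0.395]] [ 0.466 -0.303]
case [[0.365, 0.15, 0.045], [0.366, -0.117, 0.045], [0.496, -0.117, 0.045], [0.494, 0.151, 0.045]] [0.43046932 0.017004   0.045     ]
A [0.498 0.438 0.008] len 0.088 dir -1.575
B [0.492 0.337 0.008] len 0.088 dir -1.556
C [0.493 0.245 0.008] len 0.089 dir -1.528
D [0.393 0.35  0.008] len 0.087 dir -1.27
E [0.383 0.25  0.008] len 0.087 dir -1.291
lid top z guess [[0.509, 0.017, 0.18], [0.507, 0.016, 0.19]]
t 0.1 row [-35.8, -28.8, 6.4] [-0.001, -0.0, -0.413]
```

```bash
R='[-35.8,-28.8,6.4,0,0,-0.413]'; python3 -m jog '[[-35.8,-28.8,6.4,0,0,-0.413],[-35.8,-28.8,6.4,0,0,-0.413],[-35.8,-28.8,6.4,0,0,-0.413],[-35.8,-28.8,6.4,0,0,-0.413],[-35.8,-28.8,6.4,0,0,-0.413],[-35.8,-28.8,6.4,0,0,-0.413],[-35.8,-28.8,6.4,0,0,-0.413],[-35.8,-28.8,6.4,0,0,-0.413]]' 64 20
python3 -c "
from h import *
plan(.433,.096,.12,np.pi)"
```

```text
time_s: 0.9
ee_pos: [0.4016, 0.1556, 0.35]
eef_rot: [3.142, 0.0, -3.141]
force: [0.7, 1.1, -0.4]
grip_width: 0.0601
grip_force: 0.0
t 0.9 row [-3.1, -6.0, 5.0] [0.0, 0.0, 0.0]
```

```bash
python3 -m jog '[[-3.1,-6,5,0,0,0],[-3.1,-6,5,0,0,0],[-3.1,-6,5,0,0,0],[-3.1,-6,5,0,0,0]]'
python3 -c "
from h import *
plan(.433,.096,.06,np.pi)
c=ctrl.camera('wrist'); cv2.imwrite('pics/w1.png',c['img']); print(pix(c,[.433,.096,.064]),(-c['R'].T@c['t']).round(3))"
```

```text
time_s: 1.3
ee_pos: [0.4323, 0.0974, 0.3001]
eef_rot: [-3.142, -0.001, 3.14]
force: [-0.3, -0.1, 1.0]
grip_width: 0.0606
grip_force: 0.0
t 1.3 row [-0.1, -0.1, 6.0] [-0.0, -0.001, -0.001]
[315.73456394 270.56040939] [0.367 0.098 0.279]
```

View pics/w1.png

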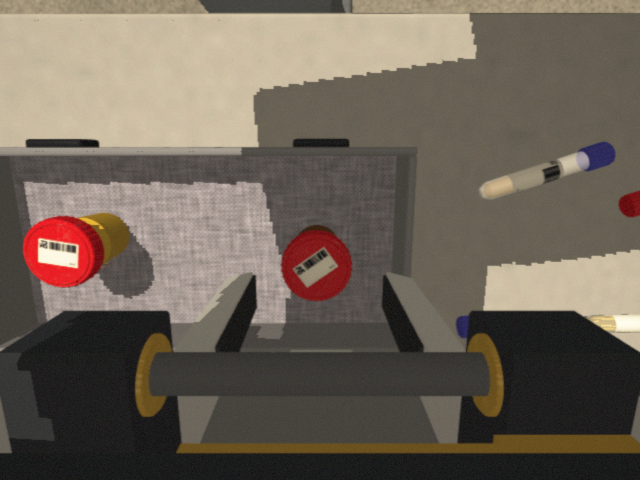

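The wrist view has the lid circle at (317,266), against a predicted (316,271). It matches, and the fingers straddle it inside the case wall, so I'll descend.

```bash
python3 -m jog '[[0.1,-0.1,2,0,0,0],[0.1,-0.1,4,0,0,0],[0.1,-0.1,6,0,0,0],[0.1,-0.1,6,0,0,0],[0.1,-0.1,6,0,0,0]]'
python3 -m jog '[[0,0,0,0,0,0],[0,0,0,0,0,0],[0,0,0,0,0,0],[0,0,0,0,0,0],[0,0,0,0,0,0],[0,0,0,0,0,0]]' 25 20
python3 -m jog '[[0,0,-5,0,0,0],[0,0,-9,0,0,0],[0,0,-13,0,0,0],[0,0,-13,0,0,0]]'
python3 -c "
from h import *
plan(.473,-.253,.19,np.pi-.13)"
```

```text
time_s: 1.85
ee_pos: [0.4313, 0.0973, 0.2413]
eef_rot: [3.141, 0.001, -3.14]
force: [0.0, 0.2, -0.1]
grip_width: 0.0599
grip_force: 0.0
time_s: 2.45
ee_pos: [0.4315, 0.0965, 0.2409]
eef_rot: [3.142, 0.001, -3.142]
force: [-0.7, -1.8, 7.8]
grip_width: 0.0393
grip_force: 20.0
time_s: 2.85
ee_pos: [0.4316, 0.0966, 0.375]
eef_rot: [3.14, 0.008, -3.141]
force: [-0.1, -0.1, -0.5]
grip_width: 0.039
grip_force: 20.0
t 2.9 row [-4.1, -35.0, 0.5] [0.002, 0.008, 0.13]
```

```bash
python3 -m jog '[[-4.1,-35,0,0,0,0.13],[-4.1,-35,0,0,0,0.13],[-4.1,-35,0,0,0,0.13],[-4.1,-35,0,0,0,0.13],[-4.1,-35,0,0,0,0.13],[-4.1,-35,0,0,0,0.13],[-4.1,-35,0,0,0,0.13],[-4.1,-35,0,0,0,0.13]]'
python3 -m jog '[[0,0,0,0,0,0],[0,0,0,0,0,0]]'
python3 -c "
from h import *
plan(.473,-.253,.1365,np.pi-.13)
for n in ['wrist','side']: c=ctrl.camera(n); cv2.imwrite('pics/%s2.png'%n,c['img'])
"
```

```text
time_s: 3.65
ee_pos: [0.472, -0.2578, 0.3689]
eef_rot: [-3.142, -0.001, 3.008]
force: [-0.0, -0.5, 0.2]
grip_width: 0.0395
grip_force: 20.0
time_s: 3.85
ee_pos: [0.4723, -0.2526, 0.3697]
eef_rot: [3.141, -0.001, 3.012]
force: [0.1, 0.5, -0.4]
grip_width: 0.0389
grip_force: 20.0
t 3.9 row [-0.1, -0.0, 5.3] [0.001, -0.001, 0.001]
```

View pics/wrist2.png

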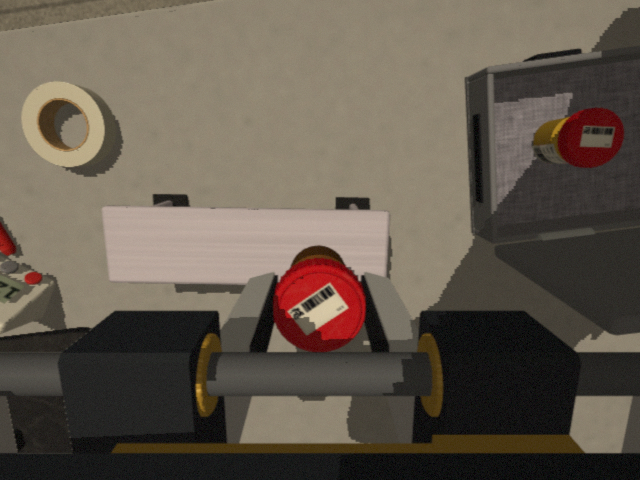

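The wrist view shows the jar held upright, with the riser corners at about (103,207), (389,209), (388,286) and (109,281). I'll check those against the top-view estimate.

```bash
python3 -c "
from h import *
c=ctrl.camera('wrist')
q=np.array([ray(c,u,v,.08)[:2] for u,v in [(103,207),(389,209),(388,286),(109,281)]]);print(q.round(3).tolist(),q.mean(0))
print(pix(c,[.473,-.253,.08]))"
```

```text
[[0.426, -0.395], [0.453, -0.201], [0.508, -0.207], [0.478, -0.404]] [ 0.46619574 -0.30147687]
[317.41261352 247.26086276]
```

```bash
python3 -m jog '[[0,0,2,0,0,0],[0,0,4,0,0,0],[0,0,5,0,0,0],[0,0,5.3,0,0,0],[0,0,5.4,0,0,0],[0,0,5.4,0,0,0]]'
python3 -m jog '[[0,0,0,0,0,0],[0,0,0,0,0,0],[0,0,0,0,0,0],[0,0,0,0,0,0],[0,0,0,0,0,0]]' 62
python3 -m jog '[[0,0,-4,0,0,0],[0,0,-9,0,0,0],[0,0,-9,0,0,0]]'
python3 -c "
from h import *
plan(.425,-.050,.16,np.pi)
c=ctrl.camera('wrist'); cv2.imwrite('pics/w3.png',c['img'])"
```

```text
time_s: 4.6
ee_pos: [0.4725, -0.2534, 0.317]
eef_rot: [-3.141, 0.001, 3.012]
force: [0.3, -0.4, -0.6]
grip_width: 0.0396
grip_force: 20.0
time_s: 5.1
ee_pos: [0.4723, -0.2535, 0.3163]
eef_rot: [-3.142, 0.0, 3.012]
force: [-0.8, 0.3, 0.7]
grip_width: 0.0586
grip_force: 0.0
time_s: 5.4
ee_pos: [0.4725, -0.2536, 0.4126]
eef_rot: [-3.137, 0.009, 3.012]
force: [-0.0, 0.4, -0.4]
grip_width: 0.0583
grip_force: 0.0
t 5.4 row [7.4, 19.6, 7.1] [-0.005, 0.009, -0.13]
```

View pics/w3.png

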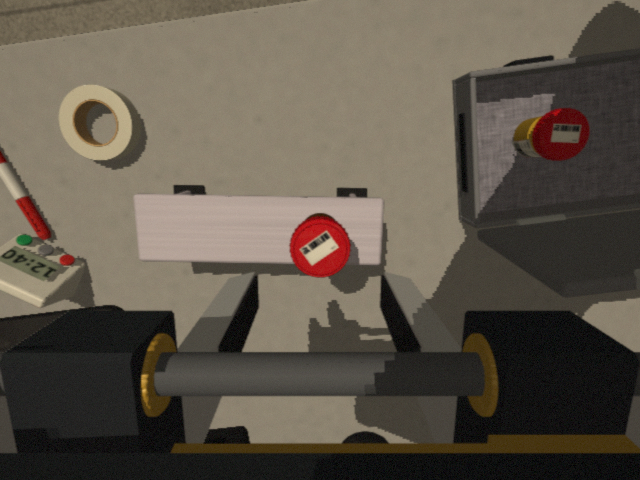

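Jar 2 (the first one moved) stands on the riser, lid at (320,247). Next is the second jar.

```bash
python3 -m jog '[[7.5,19.6,7,0,0,-0.13],[7.5,19.6,7,0,0,-0.13],[7.5,19.6,7,0,0,-0.13],[7.5,19.6,7,0,0,-0.13],[7.5,19.6,7,0,0,-0.13],[7.5,19.6,7,0,0,-0.13],[7.5,19.6,7,0,0,-0.13]]' 64
python3 -c "
from h import *
c=ctrl.camera('wrist')
hsv=cv2.cvtColor(c['img'],cv2.COLOR_BGR2HSV)
m=(((hsv[...,0]<8)|(hsv[...,0]>172))&(hsv[...,1]>130)&(hsv[...,2]>100)).astype(np.uint8)
k=max(cv2.findContours(m,0,2)[0],key=cv2.contourArea);(u,v),r=cv2.minEnclosingCircle(k);print(u,v,r,ray(c,u,v,.06))
p=ray(c,u,v,.062);plan(p[0],p[1],.0605,np.pi)"
```

```text
time_s: 6.15
ee_pos: [0.4234, -0.0496, 0.336]
eef_rot: [-3.142, -0.001, -3.141]
force: [-0.5, -0.4, 0.4]
grip_width: 0.06
grip_force: 0.0
317.2823791503906 250.43264770507812 30.928024291992188 [ 0.42273548 -0.0503249   0.06      ]
t 6.2 row [0.1, -0.0, 9.5] [-0.0, 0.0, -0.0]
```

```bash
python3 -m jog '[[0,0,4,0,0,0],[0,0,8,0,0,0],[0,0,9.5,0,0,0],[0,0,9.5,0,0,0],[0,0,9.5,0,0,0]]'
python3 -m jog '[[0,0,0,0,0,0],[0,0,0,0,0,0],[0,0,0,0,0,0],[0,0,0,0,0,0],[0,0,0,0,0,0],[0,0,0,0,0,0]]' 25 20
python3 -m jog '[[0,0,-5,0,0,0],[0,0,-9,0,0,0],[0,0,-14,0,0,0],[0,0,-18,0,0,0],[0,0,-18,0,0,0],[0,0,-18,0,0,0]]'
python3 -c "
from h import *
plan(.4595,-.352,.24,np.pi-.13)"
```

```text
time_s: 6.7
ee_pos: [0.4238, -0.0502, 0.2419]
eef_rot: [-3.141, 0.0, 3.141]
force: [0.1, 0.1, 0.3]
grip_width: 0.0602
grip_force: 0.0
time_s: 7.3
ee_pos: [0.4236, -0.0494, 0.2419]
eef_rot: [-3.141, 0.001, -3.141]
force: [-1.1, -0.0, 6.7]
grip_width: 0.0391
grip_force: 20.0
time_s: 7.9
ee_pos: [0.4231, -0.0493, 0.4213]
eef_rot: [-3.141, 0.001, -3.141]
force: [0.0, 0.4, -1.4]
grip_width: 0.0395
grip_force: 20.0
t 7.9 row [-3.6, -30.3, 0.1] [-0.0, 0.001, 0.13]
```

```bash
python3 -m jog '[[-3.6,-30.3,0,0,0,0.13],[-3.6,-30.3,0,0,0,0.13],[-3.6,-30.3,0,0,0,0.13],[-3.6,-30.3,0,0,0,0.13],[-3.6,-30.3,0,0,0,0.13],[-3.6,-30.3,0,0,0,0.13],[-3.6,-30.3,0,0,0,0.13],[-3.6,-30.3,0,0,0,0.13]]'
python3 -m jog '[[0,0,4,0,0,0],[0,0,8,0,0,0],[0,0,9,0,0,0],[0,0,9,0,0,0]]'
python3 -c "
from h import *
plan(.4595,-.352,.1365,np.pi-.13)"
```

```text
time_s: 8.7
ee_pos: [0.4592, -0.3533, 0.4187]
eef_rot: [3.139, -0.003, 3.01]
force: [0.2, 1.0, -0.0]
grip_width: 0.0392
grip_force: 20.0
time_s: 9.1
ee_pos: [0.4595, -0.3514, 0.3303]
eef_rot: [3.14, -0.002, 3.013]
force: [-0.5, -0.0, 0.3]
grip_width: 0.0391
grip_force: 20.0
t 9.1 row [-0.0, -0.1, 1.3] [0.002, -0.002, 0.001]
```

```bash
python3 -m jog '[[0,0,0.7,0,0,0],[0,0,1.1,0,0,0],[0,0,1.3,0,0,0],[0,0,1.3,0,0,0]]'
python3 -m jog '[[0,0,0,0,0,0],[0,0,0,0,0,0],[0,0,0,0,0,0],[0,0,0,0,0,0],[0,0,0,0,0,0]]' 62
python3 -m jog '[[0,0,-4,0,0,0],[0,0,-9,0,0,0],[0,0,-12,0,0,0],[0,0,-12,0,0,0]]'
python3 -c "
from h import *
c=ctrl.camera('wrist'); cv2.imwrite('pics/w4.png',c['img']); 
c=ctrl.camera('top'); np.savez('pics/top1.npz',**c); cv2.imwrite('pics/top1.png',cv2.resize(c['img'][190:310,165:365],None,fx=4,fy=4,interpolation=cv2.INTER_CUBIC))
plan(.493,.245,.2,np.pi/2)"
```

```text
time_s: 9.5
ee_pos: [0.4594, -0.3524, 0.3186]
eef_rot: [-3.141, 0.0, 3.012]
force: [-0.2, 0.2, -0.9]
grip_width: 0.0395
grip_force: 20.0
time_s: 10.0
ee_pos: [0.4594, -0.3524, 0.3183]
eef_rot: [-3.142, 0.0, 3.012]
force: [-0.3, -0.3, -0.8]
grip_width: 0.0583
grip_force: 0.0
time_s: 10.4
ee_pos: [0.4593, -0.3523, 0.443]
eef_rot: [-3.137, 0.006, 3.012]
force: [0.9, -0.3, -0.4]
grip_width: 0.058
grip_force: 0.0
t 10.5 row [4.4, 59.7, 5.8] [0.0, 0.0, 1.441]
```

View pics/w4.png

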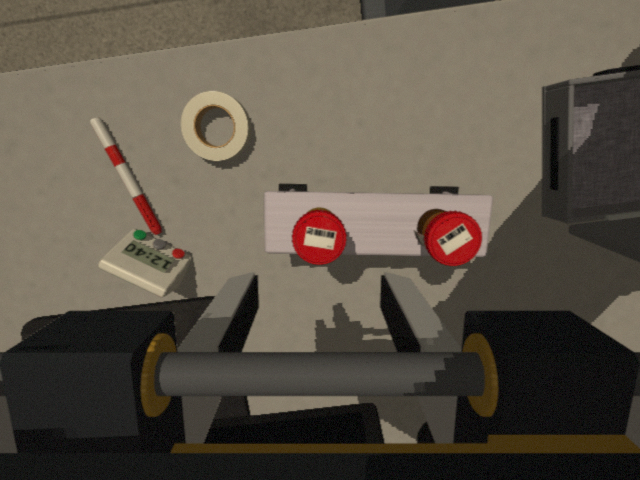

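View pics/top1.png

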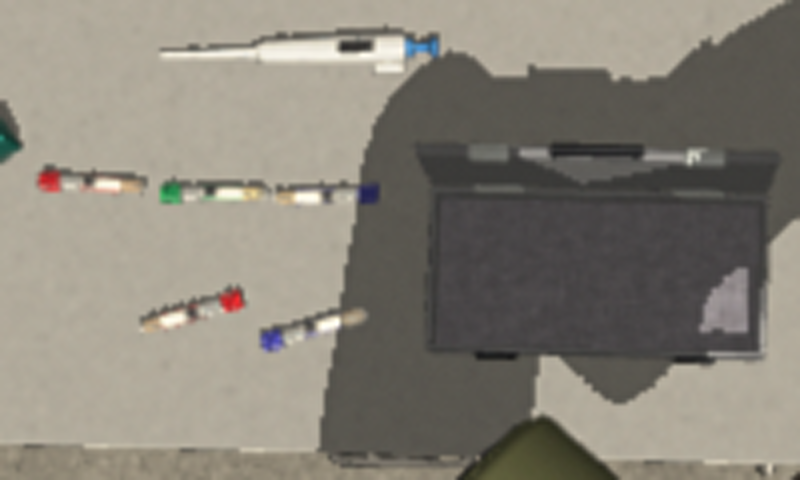

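The wrist view shows both jars standing on the riser, lids at (319,237) and (453,238). The top view shows all five tubes unmoved. Next is tube C, the lit blue-capped one.

```bash
python3 -m jog '[[4.4,59.7,0,0,0,1.441],[4.4,59.7,0,0,0,1.441],[4.4,59.7,0,0,0,1.441],[4.4,59.7,0,0,0,1.441],[4.4,59.7,0,0,0,1.441],[4.4,59.7,0,0,0,1.441],[4.4,59.7,0,0,0,1.441],[4.4,59.7,0,0,0,1.441]]' 60
python3 -c "
from h import *
plan(.493,.245,.15,np.pi/2-.02)"
```

```text
time_s: 11.3
ee_pos: [0.4808, 0.0135, 0.4367]
eef_rot: [-3.139, -0.001, 1.913]
force: [0.3, 0.2, -0.6]
grip_width: 0.0564
grip_force: 0.0
t 11.3 row [21.4, 8.9, 10.6] [-0.002, -0.001, 0.362]
```

```bash
python3 -m jog '[[21.4,8.9,0,0,0,0.31],[21.4,8.9,0,0,0,0.31],[21.4,8.9,0,0,0,0.31],[21.4,8.9,5,0,0,0.31],[21.4,8.9,9,0,0,0.31],[21.4,8.9,10.6,0,0,0.31],[21.4,8.9,10.6,0,0,0.31],[21.4,8.9,10.6,0,0,0.31]]' 60
python3 -c "
from h import *
plan(.493,.245,.022,1.6)
c=ctrl.camera('wrist'); cv2.imwrite('pics/w5.png',c['img']); print(pix(c,[.493,.245,.008]),pix(c,[.493,.2,.008]))"
```

```text
time_s: 12.1
ee_pos: [0.4918, 0.243, 0.3317]
eef_rot: [-3.139, 0.001, 1.609]
force: [0.3, 0.2, 0.3]
grip_width: 0.0562
grip_force: 0.0
t 12.1 row [0.2, 0.2, 12.9] [-0.002, 0.001, 0.009]
[321.80923394 233.6144154 ] [319.67271302 288.16972582]
```

View pics/w5.png

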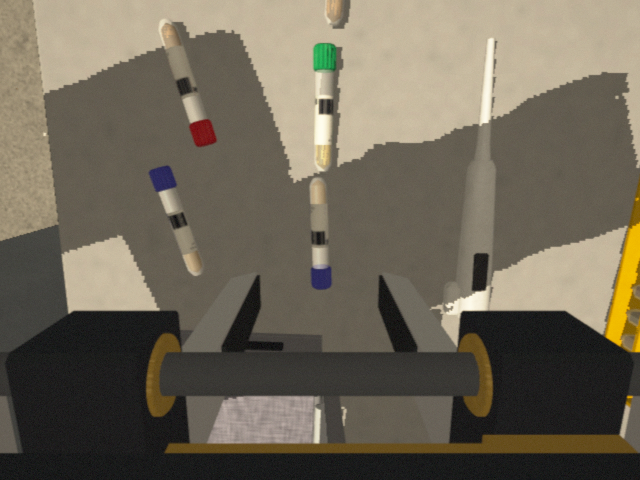

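The wrist view has tube C from (317,178) to (321,288), centred at (319,233) as predicted. The other tubes are clear to see too. I'll grasp C.

```bash
python3 -c "
from h import *
c=ctrl.camera('wrist')
for n,a,b in [('C',(317,178),(321,288)),('B',(325,43),(322,170)),('E',(160,168),(196,274)),('D',(165,20),(208,143))]:
    a,b=ray(c,*a,.008),ray(c,*b,.008); d=a-b; print(n,((a+b)/2).round(3),np.hypot(*d[:2]).round(3),np.arctan2(d[1],d[0]).round(3))
"
python3 -m jog '[[0.1,0.1,4,0,0,0],[0.1,0.1,8,0,0,0],[0.1,0.1,11,0,0,0],[0.1,0.1,12.5,0,0,0],[0.1,0.1,12.9,0,0,0],[0.1,0.1,12.9,0,0,0],[0.1,0.1,12.9,0,0,0]]'
python3 -m jog '[[0,0,0,0,0,0],[0,0,0,0,0,0],[0,0,0,0,0,0],[0,0,0,0,0,0],[0,0,0,0,0,0],[0,0,0,0,0,0],[0,0,0,0,0,0]]' 5 12
python3 -m jog '[[0,0,-5,0,0,0],[0,0,-9,0,0,0],[0,0,-13,0,0,0],[0,0,-13,0,0,0]]'
python3 -c "
from h import *
plan(.43,-.079,.15,np.pi)"
```

```text
C [0.492 0.244 0.008] 0.088 1.642
B [0.492 0.338 0.008] 0.088 1.584
E [0.382 0.249 0.008] 0.086 1.855
D [0.393 0.352 0.008] 0.087 1.895
time_s: 12.9
ee_pos: [0.4933, 0.2443, 0.2051]
eef_rot: [3.139, -0.001, 1.608]
force: [-0.1, 1.1, 0.1]
grip_width: 0.0561
grip_force: 0.0
time_s: 13.6
ee_pos: [0.4928, 0.2443, 0.2033]
eef_rot: [-3.141, 0.0, 1.608]
force: [0.2, 0.1, 1.5]
grip_width: 0.0152
grip_force: 11.9
time_s: 14.0
ee_pos: [0.4933, 0.2445, 0.3387]
eef_rot: [3.134, -0.003, 1.608]
force: [-0.8, -0.3, -0.2]
grip_width: 0.0148
grip_force: 11.9
t 14.0 row [-32.1, -7.5, 0.7] [0.009, 0.004, -1.533]
```

```bash
python3 -m jog '[[0,-7.5,0.7,0,0,-1.53],[-3,-7.5,0.7,0,0,-1.53],[-8,-7.5,0.7,0,0,-1.53],[-13,-7.5,0.7,0,0,-1.53],[-18,-7.5,0.7,0,0,-1.53],[-23,-7.5,0.7,0,0,-1.53],[-28,-7.5,0.7,0,0,-1.53],[-32.1,-7.5,0.7,0,0,-1.53]]'
python3 -m jog '[[0,0,0,0,0,-0.6],[0,0,0,0,0,-0.6],[0,0,0,0,0,-0.6],[0,0,0,0,0,-0.6]]'
python3 -c "
from h import *
plan(.43,-.079,.027,np.pi)"
```

```text
time_s: 14.8
ee_pos: [0.4288, -0.0413, 0.3258]
eef_rot: [-3.141, -0.0, 2.666]
force: [0.7, 0.2, -0.8]
grip_width: 0.0151
grip_force: 11.9
time_s: 15.2
ee_pos: [0.4291, -0.0398, 0.3256]
eef_rot: [3.141, -0.001, -3.016]
force: [-0.3, -0.1, 0.1]
grip_width: 0.0148
grip_force: 11.9
t 15.2 row [0.4, -3.9, 11.8] [0.0, -0.001, 0.126]
```

```bash
python3 -m jog '[[0.4,-3.9,0,0,0,0.126],[0.4,-3.9,0,0,0,0.126],[0.4,-3.9,5,0,0,0.126],[0.4,-3.9,9,0,0,0.126],[0.4,-3.9,11,0,0,0.126],[0.4,-3.9,11.7,0,0,0.126],[0.4,-3.9,11.7,0,0,0.126]]'
python3 -m jog '[[0,0,0,0,0,0],[0,0,0,0,0,0],[0,0,0,0,0,0],[0,0,0,0,0,0]]' 27
python3 -m jog '[[0,0,-5,0,0,0],[0,0,-10,0,0,0],[0,0,-12.5,0,0,0],[0,0,-12.5,0,0,0]]' 
python3 -c "
from h import *
c=ctrl.camera('wrist'); cv2.imwrite('pics/w6.png',c['img'])
plan(.382,.249,.15,1.86)"
```

```text
time_s: 15.9
ee_pos: [0.4298, -0.0786, 0.2087]
eef_rot: [3.141, -0.002, 3.136]
force: [1.1, 1.0, 0.5]
grip_width: 0.015
grip_force: 12.0
time_s: 16.3
ee_pos: [0.43, -0.0789, 0.2098]
eef_rot: [-3.141, 0.001, 3.135]
force: [0.0, 0.2, -0.2]
grip_width: 0.0253
grip_force: 0.0
time_s: 16.7
ee_pos: [0.4302, -0.0789, 0.3379]
eef_rot: [-3.14, 0.006, 3.135]
force: [1.2, 0.2, -1.2]
grip_width: 0.0255
grip_force: 0.0
t 16.8 row [5.0, 32.8, 0.5] [0.001, 0.003, 1.275]
```

View pics/w6.png

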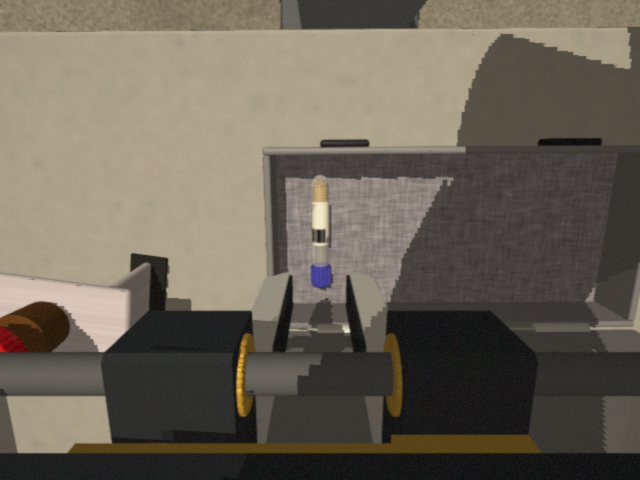

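Tube C lies flat in the case at (320,230). I'll add a cap finder so I can check tubes without viewing pictures, then go on to E.

```bash
cat >> h.py <<'E'
def caps(name='wrist',z=.0075):
    c=ctrl.camera(name); hsv=cv2.cvtColor(c['img'],cv2.COLOR_BGR2HSV); H,S,V=cv2.split(hsv)
    for n,m in dict(red=((H<8)|(H>172)),blue=(H>110)&(H<130),green=(H>55)&(H<85)).items():
        m=(m&(S>110)&(V>45)).astype(np.uint8)
        for k in cv2.findContours(m,0,2)[0]:
            if cv2.contourArea(k)>(150 if name=='wrist' else 12):
                (u,v),(w,h),a=cv2.minAreaRect(k); p=ray(c,u,v,z)
                if .3<p[0]<.6 and p[1]>.16 : print(n,p[:2].round(3),'px',int(u),int(v),int(w),int(h))
E
python3 -m jog '[[5,32.8,0,0,0,1.275],[5,32.8,0,0,0,1.275],[5,32.8,0,0,0,1.275],[5,32.8,0,0,0,1.275],[5,32.8,0,0,0,1.275],[5,32.8,0,0,0,1.275],[5,32.8,0,0,0,1.275],[5,32.8,0,0,0,1.275]]' 60
python3 -m jog '[[0,0,0,0,0,0.1],[0,0,0,0,0,0.1],[0,0,0,0,0,0.1]]'
python3 -c "
from h import *
caps(); plan(.382,.249,.0225,1.86)"
```

```text
time_s: 17.55
ee_pos: [0.382, 0.2473, 0.333]
eef_rot: [-3.14, -0.0, 2.126]
force: [0.8, 0.0, 0.3]
grip_width: 0.0565
grip_force: 0.0
time_s: 17.85
ee_pos: [0.3828, 0.2453, 0.3334]
eef_rot: [-3.14, 0.0, 2.034]
force: [-0.5, 0.2, 0.2]
grip_width: 0.0562
grip_force: 0.0
red [0.402 0.317] px 385 163 22 23
red [0.498 0.473] px 612 22 24 38
blue [0.371 0.283] px 327 185 19 21
green [0.49  0.373] px 523 149 22 25
t 17.9 row [0.4, 0.1, 13.1] [-0.001, 0.0, 0.173]
```

```bash
python3 -m jog '[[0.4,0.1,4,0,0,0.173],[0.4,0.1,8,0,0,0.173],[0.4,0.1,11,0,0,0.173],[0.4,0.1,12.5,0,0,0.173],[0.4,0.1,13,0,0,0.173],[0.4,0.1,13,0,0,0.173],[0.4,0.1,13,0,0,0.173]]'
python3 -m jog '[[0,0,0,0,0,0],[0,0,0,0,0,0],[0,0,0,0,0,0],[0,0,0,0,0,0],[0,0,0,0,0,0],[0,0,0,0,0,0],[0,0,0,0,0,0]]' 5 12
python3 -m jog '[[0,0,-5,0,0,0],[0,0,-9,0,0,0],[0,0,-13,0,0,0],[0,0,-13,0,0,0]]'
python3 -c "
from h import *
plan(.43,-.031,.15,np.pi)"
```

```text
time_s: 18.6
ee_pos: [0.3823, 0.2495, 0.2052]
eef_rot: [3.14, -0.0, 1.858]
force: [0.2, 0.4, 0.0]
grip_width: 0.0564
grip_force: 0.0
time_s: 19.3
ee_pos: [0.3819, 0.2497, 0.2044]
eef_rot: [3.142, -0.0, 1.858]
force: [0.2, -0.7, 0.6]
grip_width: 0.0146
grip_force: 11.9
time_s: 19.7
ee_pos: [0.3824, 0.25, 0.339]
eef_rot: [3.134, -0.002, 1.858]
force: [-0.1, 0.7, -0.4]
grip_width: 0.015
grip_force: 11.9
t 19.7 row [-28.3, -3.4, 0.8] [0.008, 0.004, -1.283]
```

```bash
python3 -m jog '[[-28.3,-3.4,0.8,0,0,-1.283],[-28.3,-3.4,0.8,0,0,-1.283],[-28.3,-3.4,0.8,0,0,-1.283],[-28.3,-3.4,0.8,0,0,-1.283],[-28.3,-3.4,0.8,0,0,-1.283],[-28.3,-3.4,0.8,0,0,-1.283],[-28.3,-3.4,0.8,0,0,-1.283],[-28.3,-3.4,0.8,0,0,-1.283]]'
python3 -m jog '[[0,0,0,0,0,-0.15],[0,0,0,0,0,-0.15],[0,0,0,0,0,-0.15]]'
python3 -c "
from h import *
plan(.43,-.031,.0285,np.pi)"
```

```text
time_s: 20.5
ee_pos: [0.4297, -0.0342, 0.3254]
eef_rot: [-3.141, -0.001, 2.898]
force: [-0.4, 0.2, -1.0]
grip_width: 0.0148
grip_force: 11.9
time_s: 20.8
ee_pos: [0.4295, -0.0313, 0.3259]
eef_rot: [3.142, -0.001, 3.041]
force: [-0.1, 0.2, -0.8]
grip_width: 0.0153
grip_force: 11.9
t 20.8 row [-0.1, 0.0, 11.7] [0.0, -0.001, -0.101]
```

```bash
python3 -m jog '[[0,0,3,0,0,-0.1],[0,0,7,0,0,-0.1],[0,0,10,0,0,-0.1],[0,0,11.3,0,0,-0.1],[0,0,11.7,0,0,-0.1],[0,0,11.7,0,0,-0.1]]'
python3 -m jog '[[0,0,0,0,0,0],[0,0,0,0,0,0],[0,0,0,0,0,0],[0,0,0,0,0,0]]' 27
python3 -m jog '[[0,0,-5,0,0,0],[0,0,-10,0,0,0],[0,0,-12.5,0,0,0],[0,0,-12.5,0,0,0]]' 
python3 -c "
from h import *
plan(.393,.352,.15,1.89)"
```

```text
time_s: 21.4
ee_pos: [0.4295, -0.0311, 0.2089]
eef_rot: [3.141, -0.001, -3.141]
force: [-0.3, 0.2, 0.1]
grip_width: 0.0147
grip_force: 12.0
time_s: 21.8
ee_pos: [0.4296, -0.0313, 0.2095]
eef_rot: [-3.142, 0.0, -3.138]
force: [-0.8, -0.8, 0.2]
grip_width: 0.0254
grip_force: 0.0
time_s: 22.2
ee_pos: [0.4298, -0.0314, 0.3378]
eef_rot: [-3.141, 0.006, -3.138]
force: [-0.8, 1.1, 0.0]
grip_width: 0.0253
grip_force: 0.0
t 22.2 row [3.6, 38.4, 0.7] [0.003, 0.006, 1.255]
```

```bash
python3 -m jog '[[3.6,38.4,0.7,0,0,1.255],[3.6,38.4,0.7,0,0,1.255],[3.6,38.4,0.7,0,0,1.255],[3.6,38.4,0.7,0,0,1.255],[3.6,38.4,0.7,0,0,1.255],[3.6,38.4,0.7,0,0,1.255],[3.6,38.4,0.7,0,0,1.255],[3.6,38.4,0.7,0,0,1.255]]' 60
python3 -m jog '[[0,0,0,0,0,0.1],[0,0,0,0,0,0.1],[0,0,0,0,0,0.1]]'
python3 -c "
from h import *
caps(); plan(.393,.352,.0225,1.89)"
```

```text
time_s: 23.0
ee_pos: [0.3969, 0.3078, 0.3272]
eef_rot: [-3.14, 0.0, 2.122]
force: [-0.0, -1.4, -0.4]
grip_width: 0.0563
grip_force: 0.0
time_s: 23.3
ee_pos: [0.3975, 0.3057, 0.3275]
eef_rot: [-3.14, 0.0, 2.03]
force: [-0.1, 0.1, 0.2]
grip_width: 0.0564
grip_force: 0.0
red [0.402 0.317] px 331 227 22 23
red [0.498 0.473] px 550 92 24 32
green [0.49  0.372] px 466 213 21 21
green [0.519 0.523] px 617 37 75 44
t 23.4 row [4.4, 1.7, 12.5] [-0.001, 0.0, 0.139]
```

```bash
python3 -m jog '[[4.4,1.7,2,0,0,0.139],[4.4,1.7,6,0,0,0.139],[4.4,1.7,10,0,0,0.139],[4.4,1.7,12,0,0,0.139],[4.4,1.7,12.5,0,0,0.139],[4.4,1.7,12.5,0,0,0.139],[4.4,1.7,12.5,0,0,0.139]]'
python3 -m jog '[[0,0,0,0,0,0],[0,0,0,0,0,0],[0,0,0,0,0,0],[0,0,0,0,0,0],[0,0,0,0,0,0],[0,0,0,0,0,0],[0,0,0,0,0,0]]' 5 12
python3 -m jog '[[0,0,-5,0,0,0],[0,0,-9,0,0,0],[0,0,-13,0,0,0],[0,0,-13,0,0,0]]'
python3 -c "
from h import *
plan(.43,.017,.15,np.pi)"
```

```text
time_s: 24.05
ee_pos: [0.3939, 0.353, 0.2046]
eef_rot: [3.14, -0.001, 1.888]
force: [0.2, 1.0, -0.0]
grip_width: 0.0562
grip_force: 0.0
time_s: 24.75
ee_pos: [0.3934, 0.3531, 0.2033]
eef_rot: [-3.142, -0.0, 1.888]
force: [-0.2, -0.1, 0.9]
grip_width: 0.0153
grip_force: 12.0
time_s: 25.15
ee_pos: [0.3938, 0.3534, 0.3385]
eef_rot: [3.134, -0.003, 1.888]
force: [-0.3, 0.0, -0.3]
grip_width: 0.0149
grip_force: 12.0
t 25.1 row [-33.1, -7.1, 0.7] [0.009, 0.002, -1.253]
```

```bash
python3 -m jog '[[-33.1,-7.1,0.7,0,0,-1.253],[-33.1,-7.1,0.7,0,0,-1.253],[-33.1,-7.1,0.7,0,0,-1.253],[-33.1,-7.1,0.7,0,0,-1.253],[-33.1,-7.1,0.7,0,0,-1.253],[-33.1,-7.1,0.7,0,0,-1.253],[-33.1,-7.1,0.7,0,0,-1.253],[-33.1,-7.1,0.7,0,0,-1.253]]'
python3 -m jog '[[0,0,0,0,0,-0.1],[0,0,0,0,0,-0.1],[0,0,0,0,0,-0.1]]'
python3 -c "
from h import *
plan(.43,.017,.0285,np.pi)"
```

```text
time_s: 25.95
ee_pos: [0.429, 0.016, 0.3257]
eef_rot: [-3.141, -0.001, 2.947]
force: [-0.4, 0.7, -0.1]
grip_width: 0.0146
grip_force: 12.0
time_s: 26.25
ee_pos: [0.4291, 0.0183, 0.3259]
eef_rot: [3.142, -0.001, 3.039]
force: [0.3, 0.8, 0.1]
grip_width: 0.0149
grip_force: 12.0
t 26.2 row [-0.1, -0.1, 11.7] [0.0, -0.001, -0.102]
```

```bash
python3 -m jog '[[0,0,3,0,0,-0.1],[0,-0.1,7,0,0,-0.1],[0,-0.1,10,0,0,-0.1],[0,-0.1,11.3,0,0,-0.1],[0,-0.1,11.7,0,0,-0.1],[0,-0.1,11.7,0,0,-0.1]]'
python3 -m jog '[[0,0,0,0,0,0],[0,0,0,0,0,0],[0,0,0,0,0,0],[0,0,0,0,0,0]]' 27
python3 -m jog '[[0,0,-5,0,0,0],[0,0,-10,0,0,0],[0,0,-12.5,0,0,0],[0,0,-12.5,0,0,0]]' 
python3 -c "
from h import *
plan(.47,.338,.15,1.584)"
```

```text
time_s: 26.85
ee_pos: [0.4291, 0.0176, 0.2091]
eef_rot: [3.142, -0.001, 3.141]
force: [-0.3, 0.2, -0.1]
grip_width: 0.015
grip_force: 12.0
time_s: 27.25
ee_pos: [0.4291, 0.017, 0.2096]
eef_rot: [-3.142, 0.001, -3.141]
force: [0.4, 0.2, 0.0]
grip_width: 0.0251
grip_force: 0.0
time_s: 27.65
ee_pos: [0.4294, 0.017, 0.3378]
eef_rot: [-3.141, 0.007, -3.141]
force: [-0.9, -1.1, -0.2]
grip_width: 0.025
grip_force: 0.0
t 27.6 row [-4.1, 32.1, 0.8] [0.005, 0.005, 1.558]
```

```bash
python3 -m jog '[[0,5,0,0,0,1.558],[0,10,0,0,0,1.558],[-1,15,0,0,0,1.558],[-2,20,0,0,0,1.558],[-4.1,25,0,0,0,1.558],[-4.1,30,0,0,0,1.558],[-4.1,32.1,0,0,0,1.558],[-4.1,32.1,0,0,0,1.558]]' 60
python3 -m jog '[[0,0,0,0,0,0.4],[0,0,0,0,0,0.4],[0,0,0,0,0,0.4],[0,0,0,0,0,0.4]]'
python3 -c "
from h import *
caps(); plan(.492,.338,.0225,1.584)"
```

```text
time_s: 28.45
ee_pos: [0.4694, 0.3418, 0.3326]
eef_rot: [-3.14, -0.0, 2.042]
force: [-0.1, -0.7, 0.5]
grip_width: 0.0564
grip_force: 0.0
time_s: 28.85
ee_pos: [0.4699, 0.338, 0.3331]
eef_rot: [-3.14, 0.001, 1.643]
force: [-0.4, 0.2, 0.7]
grip_width: 0.0563
grip_force: 0.0
red [0.498 0.473] px 372 52 23 27
green [0.49  0.372] px 349 194 22 20
green [0.531 0.504] px 425 7 15 28
t 28.9 row [-0.2, 2.2, 13.0] [-0.001, 0.001, 0.063]
```

```bash
python3 -m jog '[[-0.2,2.1,2,0,0,0.06],[-0.2,2.1,6,0,0,0.06],[-0.2,2.1,10,0,0,0.06],[-0.2,2.1,12,0,0,0.06],[-0.2,2.1,12.9,0,0,0.06],[-0.2,2.1,12.9,0,0,0.06],[-0.2,2.1,12.9,0,0,0.06]]'
python3 -m jog '[[0,0,0,0,0,0],[0,0,0,0,0,0],[0,0,0,0,0,0],[0,0,0,0,0,0],[0,0,0,0,0,0],[0,0,0,0,0,0],[0,0,0,0,0,0]]' 5 12
python3 -m jog '[[0,0,-5,0,0,0],[0,0,-9,0,0,0],[0,0,-13,0,0,0],[0,0,-13,0,0,0]]'
python3 -c "
from h import *
plan(.43,.065,.15,np.pi)"
```

```text
time_s: 29.6
ee_pos: [0.4913, 0.3378, 0.2064]
eef_rot: [3.14, -0.001, 1.586]
force: [0.5, -0.3, 0.0]
grip_width: 0.0562
grip_force: 0.0
time_s: 30.3
ee_pos: [0.4911, 0.3376, 0.2054]
eef_rot: [3.142, -0.0, 1.585]
force: [-0.5, -0.0, 1.7]
grip_width: 0.0147
grip_force: 12.0
time_s: 30.7
ee_pos: [0.4914, 0.3379, 0.3411]
eef_rot: [3.134, -0.004, 1.585]
force: [0.9, 0.3, 0.2]
grip_width: 0.0152
grip_force: 12.0
t 30.7 row [-27.2, -6.5, 0.9] [0.009, 0.002, -1.557]
```

```bash
python3 -m jog '[[0,-5,0.8,0,0,-1.55],[-4,-6.5,0.8,0,0,-1.55],[-9,-6.5,0.8,0,0,-1.55],[-14,-6.5,0.8,0,0,-1.55],[-18,-6.5,0.8,0,0,-1.55],[-22,-6.5,0.8,0,0,-1.55],[-27.2,-6.5,0.8,0,0,-1.55],[-27.2,-6.5,0.8,0,0,-1.55]]'
python3 -m jog '[[0,0,0,0,0,-0.4],[0,0,0,0,0,-0.4],[0,0,0,0,0,-0.4],[0,0,0,0,0,-0.4]]'
python3 -c "
from h import *
plan(.43,.065,.0305,np.pi)"
```

```text
time_s: 31.5
ee_pos: [0.4296, 0.0621, 0.3268]
eef_rot: [-3.141, -0.0, 2.701]
force: [-0.4, -0.2, -0.8]
grip_width: 0.0152
grip_force: 12.0
time_s: 31.9
ee_pos: [0.4298, 0.0647, 0.3267]
eef_rot: [-3.141, -0.001, 3.099]
force: [-0.2, 0.6, -0.2]
grip_width: 0.0149
grip_force: 12.0
t 31.9 row [-0.0, 0.0, 11.6] [-0.0, -0.001, -0.043]
```

```bash
python3 -m jog '[[0,0,3,0,0,-0.04],[0,0,7,0,0,-0.04],[0,0,10,0,0,-0.04],[0,0,11.3,0,0,-0.04],[0,0,11.7,0,0,-0.04],[0,0,11.7,0,0,-0.04]]'
python3 -m jog '[[0,0,0,0,0,0],[0,0,0,0,0,0],[0,0,0,0,0,0],[0,0,0,0,0,0]]' 27
python3 -m jog '[[0,0,-5,0,0,0],[0,0,-10,0,0,0],[0,0,-12.5,0,0,0],[0,0,-12.5,0,0,0]]' 
python3 -c "
from h import *
plan(.47,.438,.15,1.57)"
```

```text
time_s: 32.5
ee_pos: [0.4297, 0.0647, 0.2097]
eef_rot: [-3.141, -0.002, 3.135]
force: [0.3, 0.4, -0.5]
grip_width: 0.0149
grip_force: 12.0
time_s: 32.9
ee_pos: [0.4299, 0.0647, 0.2105]
eef_rot: [3.142, 0.0, 3.137]
force: [0.2, 0.1, -0.7]
grip_width: 0.0251
grip_force: 0.0
time_s: 33.3
ee_pos: [0.4302, 0.0647, 0.3388]
eef_rot: [3.141, 0.006, 3.137]
force: [0.8, 0.4, -0.2]
grip_width: 0.0252
grip_force: 0.0
t 33.3 row [-3.8, 37.3, 0.9] [0.005, 0.005, 1.567]
```

```bash
python3 -m jog '[[0,5,0,0,0,1.56],[0,10,0,0,0,1.56],[-1,15,0,0,0,1.56],[-2,20,0,0,0,1.56],[-3.8,25,0,0,0,1.56],[-3.8,30,0,0,0,1.56],[-3.8,35,0,0,0,1.56],[-3.8,37.3,0,0,0,1.56]]' 60
python3 -m jog '[[0,0,0,0,0,0.4],[0,0,0,0,0,0.4],[0,0,0,0,0,0.4],[0,0,0,0,0,0.4]]'
python3 -c "
from h import *
caps(); plan(.498,.438,.0225,1.57)"
```

```text
time_s: 34.1
ee_pos: [0.4691, 0.4374, 0.3337]
eef_rot: [-3.14, 0.0, 2.007]
force: [1.1, -0.5, 0.2]
grip_width: 0.0563
grip_force: 0.0
time_s: 34.5
ee_pos: [0.4692, 0.4354, 0.3339]
eef_rot: [-3.14, 0.001, 1.612]
force: [-0.8, -0.2, -0.7]
grip_width: 0.0565
grip_force: 0.0
red [0.497 0.473] px 358 189 23 22
green [0.556 0.564] px 447 64 106 185
t 34.5 row [0.1, 2.9, 13.1] [-0.001, 0.001, 0.045]
```

```bash
python3 -m jog '[[0,2.8,2,0,0,0.04],[0,2.8,6,0,0,0.04],[0,2.8,10,0,0,0.04],[0,2.8,12,0,0,0.04],[0,2.8,13,0,0,0.04],[0,2.8,13,0,0,0.04],[0,2.8,13,0,0,0.04]]'
python3 -m jog '[[0,0,0,0,0,0],[0,0,0,0,0,0],[0,0,0,0,0,0],[0,0,0,0,0,0],[0,0,0,0,0,0],[0,0,0,0,0,0],[0,0,0,0,0,0]]' 5 12
python3 -m jog '[[0,0,-5,0,0,0],[0,0,-9,0,0,0],[0,0,-13,0,0,0],[0,0,-13,0,0,0]]'
python3 -c "
from h import *
plan(.43,.112,.15,np.pi)"
```

```text
time_s: 35.25
ee_pos: [0.4975, 0.4368, 0.2066]
eef_rot: [3.14, -0.001, 1.574]
force: [-1.1, 0.4, 0.1]
grip_width: 0.0564
grip_force: 0.0
time_s: 35.95
ee_pos: [0.4973, 0.4366, 0.2054]
eef_rot: [-3.142, -0.0, 1.573]
force: [0.1, -0.2, 0.7]
grip_width: 0.015
grip_force: 11.9
time_s: 36.35
ee_pos: [0.4975, 0.4368, 0.3417]
eef_rot: [3.134, -0.006, 1.573]
force: [-0.1, -0.2, -0.7]
grip_width: 0.015
grip_force: 11.9
t 36.4 row [-32.5, -6.8, 0.9] [0.01, 0.001, -1.568]
```

```bash
python3 -m jog '[[0,-5,0.8,0,0,-1.565],[-4,-6.8,0.8,0,0,-1.565],[-9,-6.8,0.8,0,0,-1.565],[-14,-6.8,0.8,0,0,-1.565],[-19,-6.8,0.8,0,0,-1.565],[-24,-6.8,0.8,0,0,-1.565],[-29,-6.8,0.8,0,0,-1.565],[-32.5,-6.8,0.8,0,0,-1.565]]'
python3 -m jog '[[0,0,0,0,0,-0.4],[0,0,0,0,0,-0.4],[0,0,0,0,0,-0.4],[0,0,0,0,0,-0.4]]'
python3 -c "
from h import *
plan(.43,.112,.0305,np.pi)
c=ctrl.camera('wrist'); cv2.imwrite('pics/w7.png',c['img'])"
```

```text
time_s: 37.15
ee_pos: [0.43, 0.1186, 0.327]
eef_rot: [-3.142, -0.0, 2.706]
force: [1.2, -0.4, -0.1]
grip_width: 0.0148
grip_force: 11.9
time_s: 37.55
ee_pos: [0.4304, 0.1202, 0.327]
eef_rot: [-3.141, -0.0, 3.102]
force: [-0.4, 0.9, -0.6]
grip_width: 0.015
grip_force: 11.9
t 37.5 row [0.0, -0.8, 11.6] [-0.0, -0.0, -0.04]
```

View pics/w7.png

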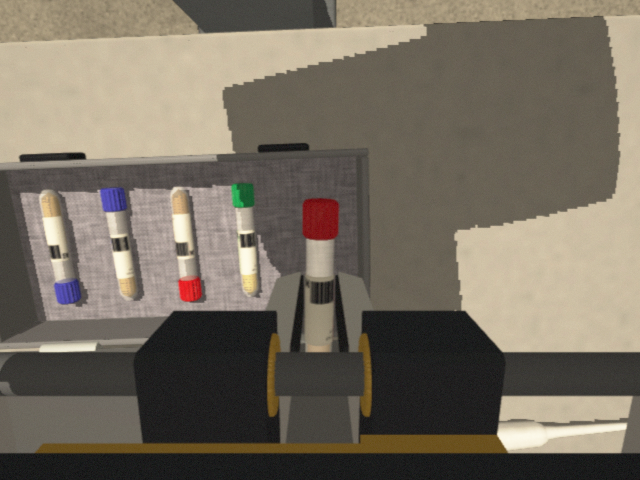

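Four tubes lie flat in the case, between x = 50 and 245 px, and the fifth is held at (320,270) with a free slot below. I'll place it.

```bash
python3 -m jog '[[0,-0.8,3,0,0,-0.04],[0,-0.8,7,0,0,-0.04],[0,-0.8,10,0,0,-0.04],[0,-0.8,11.3,0,0,-0.04],[0,-0.8,11.7,0,0,-0.04],[0,-0.8,11.7,0,0,-0.04]]'
python3 -m jog '[[0,0,0,0,0,0],[0,0,0,0,0,0],[0,0,0,0,0,0],[0,0,0,0,0,0]]' 27
python3 -m jog '[[0,0,-5,0,0,0],[0,0,-10,0,0,0],[0,0,-15,0,0,0],[0,0,-20,0,0,0],[0,0,-25,0,0,0],[0,0,-28,0,0,0],[0,0,-28,0,0,0]]' 
python3 -c "
from h import *
plan(.545,.017,.27,np.pi)
for n in ['top','wrist']: c=ctrl.camera(n); cv2.imwrite('pics/%s8.png'%n,c['img'])
a=cv2.imread('pics/wrist8.png');b=cv2.resize(cv2.imread('pics/top8.png')[170:310,145:505],(800,311),interpolation=cv2.INTER_CUBIC)
cv2.imwrite('pics/m8.png',np.vstack([cv2.resize(a,(385,289)).__class__(0) if 0 else cv2.copyMakeBorder(cv2.resize(a,(385,289)),0,0,0,415,0),b]))"
```

```text
time_s: 38.2
ee_pos: [0.43, 0.1124, 0.2099]
eef_rot: [-3.141, -0.001, 3.138]
force: [-0.1, -0.5, 0.0]
grip_width: 0.0149
grip_force: 12.0
time_s: 38.6
ee_pos: [0.4302, 0.1123, 0.2106]
eef_rot: [3.141, 0.0, 3.14]
force: [0.7, -0.1, 0.3]
grip_width: 0.0254
grip_force: 0.0
time_s: 39.3
ee_pos: [0.4297, 0.1122, 0.4945]
eef_rot: [3.14, 0.007, 3.14]
force: [-0.1, -0.7, -0.8]
grip_width: 0.0255
grip_force: 0.0
t 39.3 row [-11.5, -9.5, 4.5] [0.001, 0.007, -0.001]
```

View pics/m8.png

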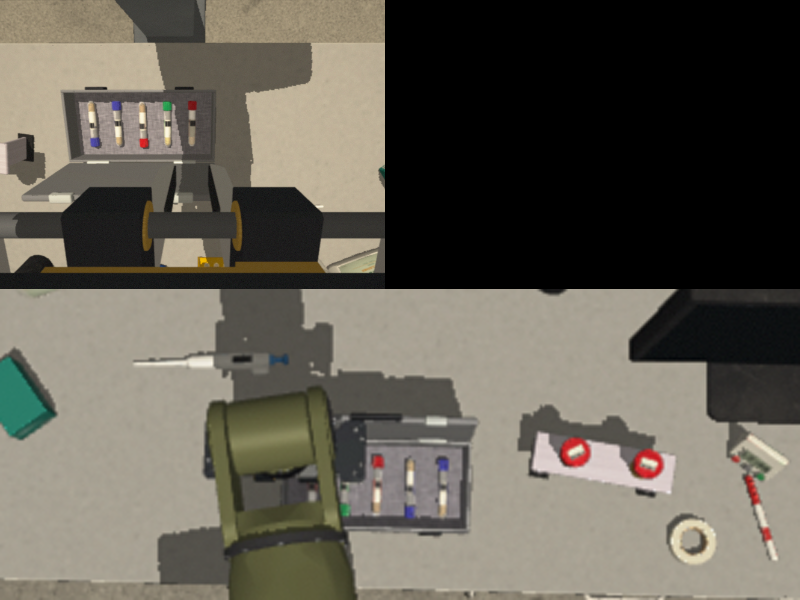

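All five tubes are in the case, both jars stand on the riser, and the bystanders look unmoved. Now I'll go behind the lid with the fingers shut.

```bash
python3 -m jog '[[-11.7,-9.5,0,0,0,0],[-11.7,-9.5,0,0,0,0],[-11.7,-9.5,0,0,0,0],[-11.7,-9.5,0,0,0,0],[-11.7,-9.5,0,0,0,0],[-11.7,-9.5,3,0,0,0],[-11.7,-9.5,3,0,0,0]]' 0 12
python3 -c "
from h import *
plan(.548,.017,.1696,np.pi)
c=ctrl.camera('side'); cv2.imwrite('pics/s9.png',cv2.resize(c['img'][100:300,220:440],None,fx=2.7,fy=2.7,interpolation=cv2.INTER_CUBIC))
E=[(.494-.132*np.cos(t),.017,.046+.132*np.sin(t)) for t in(1.5,1.57,1.65,1.75)]
print([((pix(c,e)-[220,100])*2.7).round(0).tolist() for e in E])"
```

```text
time_s: 40.1
ee_pos: [0.5462, 0.018, 0.4571]
eef_rot: [3.141, -0.006, 3.141]
force: [-0.3, 0.2, -0.6]
grip_width: 0.0005
grip_force: 0.0
t 40.1 row [-0.2, -0.1, 10.7] [0.0, -0.006, -0.0]
[[259.0, 284.0], [266.0, 284.0], [274.0, 285.0], [283.0, 286.0]]
```

View pics/s9.png

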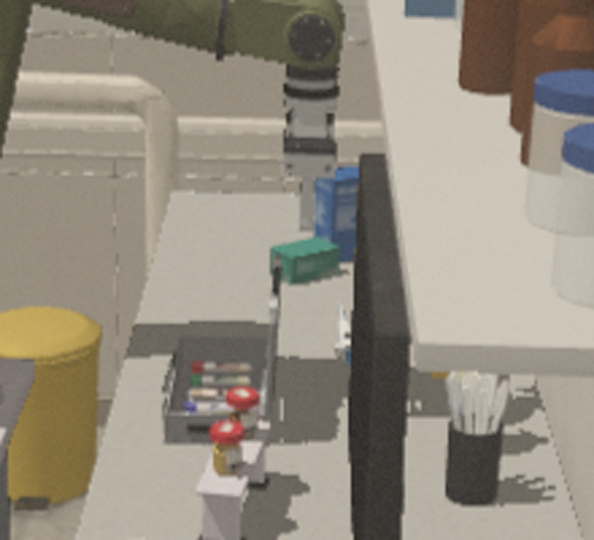

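The side view shows the lid standing nearly upright (about 1.65 rad, top edge at (277,280)), with the closed fingers behind it at about (303,225). I'll lower behind it and push.

```bash
python3 -m jog '[[-0.6,0,0,0,0,0],[-0.6,0,3,0,0,0],[-0.6,0,6,0,0,0],[-0.6,0,9,0,0,0],[-0.6,0,10.7,0,0,0],[-0.6,0,10.7,0,0,0]]'
python3 -m jog '[[1,0,0,0,0,0],[2,0,0,0,0,0],[3,0,0,0,0,0],[4,0,0,0,0,0],[5,0,0,0,0,0],[6,0,0,0,0,0],[6.8,0,0.1,0,0,0],[6.8,0,0.1,0,0,0]]'
python3 -c "
from h import *
o=ctrl.get_obs();print((o['ee_pos']-[0,0,.199]).round(4))"
```

```text
time_s: 40.75
ee_pos: [0.5531, 0.0174, 0.3524]
eef_rot: [3.142, -0.002, 3.141]
force: [-0.3, 0.2, 0.7]
grip_width: 0.0006
grip_force: 0.0
time_s: 41.55
ee_pos: [0.4842, 0.0172, 0.3522]
eef_rot: [-3.142, -0.001, 3.14]
force: [-0.5, 0.3, 0.4]
grip_width: 0.0009
grip_force: 0.0
[0.4842 0.0172 0.1532]
```

```bash
python3 -m jog '[[1.3,0,0.5,0,0,0],[2.6,0,1.1,0,0,0],[3.8,0,1.8,0,0,0],[4.9,0,2.6,0,0,0],[5.9,0,3.6,0,0,0],[6.8,0,4.6,0,0,0],[6.8,0,4.6,0,0,0]]'
python3 -c "
from h import *
c=ctrl.camera('side'); cv2.imwrite('pics/s10.png',cv2.resize(c['img'][100:300,220:440],None,fx=2.7,fy=2.7,interpolation=cv2.INTER_CUBIC))"
```

```text
time_s: 42.25
ee_pos: [0.4164, 0.0173, 0.3054]
eef_rot: [3.141, -0.003, 3.14]
force: [0.7, 0.4, -0.3]
grip_width: 0.0004
grip_force: 0.0
```

View pics/s10.png

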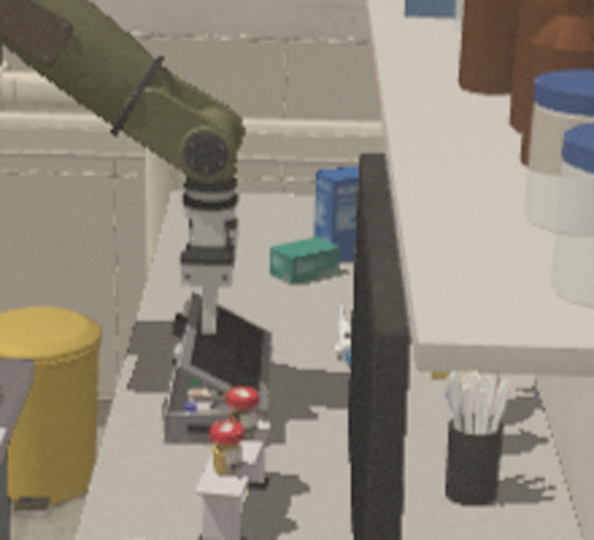

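The lid now leans forward, tab at (180,325), with the fingertip on its outer face. I'll press it down.

```bash
python3 -m jog '[[0.7,0,1.2,0,0,0],[1.3,0,2.4,0,0,0],[1.7,0,3.4,0,0,0],[1.9,0,4.3,0,0,0],[1.9,0,4.8,0,0,0],[1.9,0,5,0,0,0],[1.9,0,5.1,0,0,0],[1.9,0,5.1,0,0,0]]'
python3 -c "
from h import *
o=ctrl.get_obs();print((o['ee_pos']-[0,0,.199]).round(4),o['force'])"
```

```text
time_s: 43.1
ee_pos: [0.3982, 0.0173, 0.2555]
eef_rot: [-3.142, 0.0, 3.14]
force: [-0.3, 0.0, -0.5]
grip_width: 0.0006
grip_force: 0.0
[0.3982 0.0173 0.0565] [-0.30954411  0.03820904 -0.49070593]
```

Now I'll press in 1 mm steps until the force rises.

```bash
for i in 1; do python3 -m jog '[[0,0,0.1,0,0,0],[0,0,0.1,0,0,0]]'; python3 -m jog '[[0,0,0.1,0,0,0],[0,0,0.1,0,0,0]]'; python3 -m jog '[[0,0,0.1,0,0,0],[0,0,0.1,0,0,0]]'; done | grep -E 'ee_pos|force:'
```

```text
ee_pos: [0.3982, 0.0173, 0.2549]
force: [-1.3, 0.0, 8.0]
grip_force: 3.3
ee_pos: [0.3983, 0.0173, 0.2547]
force: [-9.2, -0.2, 23.9]
grip_force: 11.9
ee_pos: [0.3984, 0.0173, 0.2545]
force: [-15.5, 0.4, 41.1]
grip_force: 20.5
```

The lid is on its stop: the fingertip is at z = 0.0555 m, which is the shut lid's top face. I'll retract and check.

```bash
python3 -m jog '[[0,0,-2,0,0,0],[0,0,-6,0,0,0],[0,0,-11,0,0,0],[0,0,-16,0,0,0],[0,0,-21,0,0,0],[0,0,-25,0,0,0],[0,0,-25,0,0,0]]'
python3 -m jog '[[0,25,0,0,0,0],[0,25,0,0,0,0],[0,25,0,0,0,0],[0,25,0,0,0,0],[0,25,0,0,0,0],[0,25,0,0,0,0],[0,25,0,0,0,0],[0,25,0,0,0,0]]'
python3 -c "
from h import *
c=ctrl.camera('top'); d=ctrl.camera('side')
b=cv2.resize(c['img'][170:310,145:505],(800,311),interpolation=cv2.INTER_CUBIC)
a=cv2.resize(d['img'][180:340,230:440],None,fx=1.8,fy=1.8,interpolation=cv2.INTER_CUBIC)
cv2.imwrite('pics/m11.png',np.vstack([cv2.copyMakeBorder(a,0,0,0,800-a.shape[1],0),b]))"
```

```text
time_s: 44.4
ee_pos: [0.3976, 0.0174, 0.5074]
eef_rot: [-3.141, 0.009, 3.14]
force: [0.5, -0.2, 0.6]
grip_width: 0.0006
grip_force: 0.0
time_s: 45.2
ee_pos: [0.3985, 0.2666, 0.502]
eef_rot: [-3.141, -0.0, 3.14]
force: [0.9, -0.1, -0.2]
grip_width: 0.0006
grip_force: 0.0
```

View pics/m11.png

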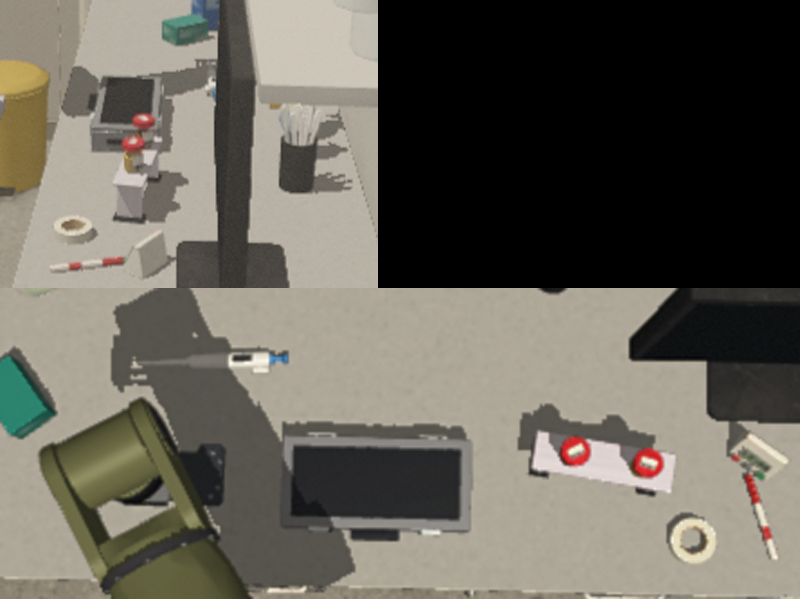

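The lid is flat on the rim with its tab at (375,533). Both jars are upright on the riser at (575,450) and (648,463), and the bystanders are unmoved.

```bash
python3 -c "
from station import ctrl
print(ctrl.hand_in())"
```

```text
the job is handed in; nothing more can be done
None
```

I handed in the job at about 45 s: both jars stand upright on the shelf, all five tubes lie flat in the case, the lid is shut, and the other things on the bench look unmoved in the last pictures.

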